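Change over a microscope stage to the fixture plate

ROBOT

A 7-joint arm with a two-finger parallel gripper is mounted at the origin on the work surface. World frame = base frame: x ahead of the robot, y to its left, z up, the work surface at z = 0. Lengths are in m, angles in rad, forces in N, time in s.
With the tool pointing down it reaches from about 0.425 to 0.925 m from the base axis. Payload 6.8 kg.
Tool frame: the origin (TCP) lies at the very end of the fingers, on their centre line; the grasp point (between the pads) lies 19 mm behind it (grip_point_offset is the distance from the TCP to the grasp point, in m); z points along the fingers, y is the line along which they close (so a half turn about z gives the same grasp; the last joint's range is limited). The gripper opens to 85 mm and grips with 20 to 120 N. Pads are 22 mm wide; open, the fingers measure 114 mm over their backs; the gripper's body (76 mm by 85 mm) begins 54 mm behind the grasp point. The pads swing forward as they close: fully open they stand 13 mm farther back than shut.
Start: joints at [-1.228, 0.477, 0.022, 1.555, -0.011, 1.109, -0.083], TCP at [0.294, 0.608, 0.231] pointing down, gripper open.
Joint ranges: [-2.96, 2.96], [-0.34, 2.1], [-1.41, 1.46], [0.24, 2.44], [-1.37, 4.51], [0.17, 1.92], [-2.96, 2.96]. Speed limits (rad/s): [2.39, 2.39, 3.14, 3.14, 3.14, 3.14, 3.14].

INTERFACE

Orientations are given as a unit quaternion [w, x, y, z].
In Python, from station import * gives the robot as it stands.
- The arm moves only by the tool carry_out, never from a script. Its argument "rows" is text: rows parted by semicolons, each of 4 numbers parted by spaces: the shift along the world's x, y, z in mm, then the turn about the world's z in degrees. In form: dx dy dz yaw; .... A call has 1 to 10 rows; each row shifts and turns the commanded pose from where the row before left it; what a row does not reach is not made up. A row lasts 1/8 s, in which the tool goes at most 62.5 mm and 10.7 degrees, less where a joint would pass 70% of its speed; a pose out of reach is approached as far as the arm can. A call is refused whole if a number of a shift passes 62.5 or a number of a turn 10.7, either way. A call with a gripper value outside its range is refused whole. "claw" is the finger opening in mm, from 0 to 85.4, set as the call begins (left out, the last holds). The fingers move at their own pace and stop on an object; "force" is the grip in N (left out, the last holds). Time passes only in rows, so rows that do not move let the fingers close. It gives the time, the measured TCP pose, the force, the opening and the grip force at its end, in the units of the state.
- get_obs(): the state, without advancing time (a new reading comes with each control period).
- read_camera(name): name is "scene" or "top"; returns a dict with "img" (400x640x3 uint8, blue, green, red), "fov_y" (degrees; the focal length in pixels is half the picture's height over the tangent of half this angle, whatever the lens; pixels are square), "cx", "cy" (the principal point, pixels), "distortion" ([k1, k2, p1, p2, k3] as OpenCV has them; the pictures are not rectified), "world_to_cam" (4x4, takes a point from world to camera coordinates). Camera axes: x right, y up, looking along -z (the intrinsics and any distortion apply to the point x, -y, -z); pixel columns grow to the right and rows downward; lengths in m; the calibration is good to about 2 mm. A picture is of the moment at which its call begins. There is no depth.
- hand_in(): hands the job in; it is judged then, once.
Trained networks look in the newest picture that a camera, given by its name, has taken for a name from the list of things; names that differ only in an ending like _2 or _b are one class to them, and where a whole thing is asked for, a point or a joint stands for the part that bears it (a point fixed in the world has none). Each returns a list of dicts, best first, with "confidence" (0 to 1); they miss things now and then, are a little off and sometimes report something else, mostly with a low value. They report only what shows in the picture. A call takes as long as a camera call. They do not tell look-alikes from the thing itself.
- recognise(camera, thing): "centre" ([column, row] in pixels, amid what is visible of it).
- outline_of(camera, thing): "pixels" (400x640 bool, what is visible of it) and "centre" ([column, row] in pixels, amid what is visible of it).
- place_of(camera, thing): "centre" ([column, row] in pixels: a listed point, or the origin of a listed thing).
The state is a dict: "t": time; "q": joint angles; "joint_vel": joint speeds; "joint_torque": joint torques, N m; "eef_pos": TCP position; "tool_rot": TCP orientation; "contact_force": force on the tool from outside, world axes, zero at the start; "torque": the same for the moment, N m; "gripper_width": opening from 0.0 (shut) to 1.0 (fully open); "grasp_force": force on a finger pad.
Only numpy, scipy, OpenCV 4.12 (cv2) and the standard library are available. Lean on these libraries where they do the work, as an engineer would, in place of code of your own. Each camera call takes 0.05 s, during which the arm holds its last target. There are 200 camera calls.

TASK

Set up the black microscope stage for the next job: first take the blue angle bracket off it and stand it on its foot in the empty half of the grey tray, and let go of it. Then lower the aluminium fixture plate over the stage's two locating pins, large hole on the thick pin, keeping hold of it until it rests flush on the stage, and let go. Leave all the other things where they are.

Things in the scene. Friction and masses are not known exactly. Their poses are not given: they have to be found in the camera images.
- stage: Fixed black stage 180 (x) x 240 (y) x 40 mm high; origin at its underside's centre, z up. On top: two pins; aluminium fence at the +x edge (x 71 to 85, 200 long, 18 high); two clamp posts 22 mm across, 53 high, at (x, y) = (45, 108) and (-40, -108). A knob (radius 15) sticks out 22 mm at the -x side, y = 60. Place and yaw vary.
- seat (a point): Centre of the stage's top face, midway between the pins, 40 mm above the table; axes as the stage. The plate's origin comes here when it is seated.
- pin_thick (a point): Foot of the thick pin (16 mm across, 24 mm high, its top 6 mm tapered to 10 mm), with a red ring round it, at the height of the stage's top face, 70 mm to +y of seat.
- pin_thin (a point): Foot of the thin pin (10 mm across, 24 mm high, its top 6 mm tapered to 4 mm), at the height of the stage's top face, 70 mm to -y of seat.
- plate: Loose aluminium fixture plate 100 (x) x 180 (y) x 10 mm, about 0.5 kg, flat on the table; origin at its underside's centre, z up. Central lifting rib 14 mm wide (x), 70 long (y), from z = 10 up to 44 mm. Two through holes on the y axis, 2 mm wider than their pins. Red stripe on the edge beyond the large hole.
- hole_large (a point): Centre of the large hole (for the 16 mm pin) at the plate's underside, 70 mm to +y of the plate's origin.
- hole_small (a point): Centre of the small hole (for the 10 mm pin) at the plate's underside, 70 mm to -y of the plate's origin.
- bracket: Loose blue L-shaped angle bracket, about 0.25 kg, at first standing on the stage between the pins; origin at the centre of its foot's underside, z up. Foot 80 (x) x 50 (y) x 12 mm; upright wall 80 mm long (x), 12 mm thick, centred at y = -19, up to 60 mm high.
- tray: Fixed grey tray, outside 120 (x) x 180 (y) x 30 mm high; walls, floor, divider 4 mm thick. Divider along x at y = 0: each half is 112 (x) x 84 (y) mm inside, centred at y = +44 or -44. Origin at its underside's centre, z up. Tray and plate lie either side of the stage and may swap sides.
- done_bracket: Loose orange bracket of the same shape as the blue one, standing in one half of the tray; leave alone. Origin at the centre of its foot's underside.
- bottle: Bystander: white bottle with a blue label, 60 mm across, 170 mm high, origin at its underside.
- ring_gauge: Bystander: steel ring 80 mm across, 25 mm high, origin at its underside.
- tin: Bystander: yellow jar 60 mm across, 55 mm high, origin at its underside.
- brush: Bystander: brush 180 mm long lying on the table at the left, handle to -x.
- wipes: Bystander: white and blue wipes box 110 (x) x 200 (y) x 80 mm high beyond the stage, origin at its underside.
- gauge_case: Bystander: wooden case 140 (x) x 80 (y) x 38 mm high at the left, origin at its underside.
- cup: Bystander: white cup 70 mm across, 90 mm high at the near right, origin at its underside.
Mind the look-alikes: they are no part of the job. Of the things like the bracket, leave any that is purple; of the rest the larger one is meant. What is shaped like the plate but turquoise is not meant.

How it is judged:
By the outcome, as a careful person would: the job done as asked, in the order asked, and still so for the second after the job is handed in, with the robot touching nothing.
It also fails if it takes over 54 s, if anything falls off the work surface, if the arm or the gripper's body presses on something with over 40 N, if the wrist force passes 120 N, or if a joint passes its speed limit or range.

## Working session

There is one attempt and no reset: what is moved stays moved. The work goes in short steps, Python scripts to look and compute and a tool call to move; the robot and the scene stay as the last step left them, time stands still between calls to the robot, and variables do not carry over. Pictures are saved under pics/ and viewed, at most 10 in all, crops included, and the job is handed in when it is done.

Besides the shell and the picture viewer there is one more tool, called after "Emit:" in YAML: its name, and indented under it one key for each argument. carry_out: Moves the arm, as the interface text tells. Its arguments: {"type":"object","properties":{"rows":{"type":"string"},"claw":{"type":"number"},"force":{"type":"number"}},"required":["rows"]}

```bash
ls; mkdir -p pics; cat > h.py <<'E'
from station import *
import numpy as np, cv2
def cal(c):
    f=200/np.tan(np.radians(c["fov_y"])/2)
    K=np.array([[f,0,c["cx"]],[0,f,c["cy"]],[0,0,1]]);T=np.array(c["world_to_cam"]);F=np.diag([1,-1,-1.])
    return K,np.array(c["distortion"],float),F@T[:3,:3],F@T[:3,3]
def ray(c,px):
    K,D,R,t=cal(c);u=cv2.undistortPoints(np.array(px,float).reshape(-1,1,2),K,D).reshape(-1,2)
    return -R.T@t,(np.c_[u,np.ones(len(u))]@R)
def atz(c,px,z):
    o,d=ray(c,px);return o+d*((z-o[2])/d[:,2])[:,None]
def proj(c,P):
    K,D,R,t=cal(c);return cv2.projectPoints(np.array(P,float).reshape(-1,3),cv2.Rodrigues(R)[0],t,K,D)[0].reshape(-1,2)
E
python3 - <<'E'
from h import *
import pickle
for n in("top","scene"):
    c=read_camera(n);cv2.imwrite(f"pics/{n}0.png",c["img"]);pickle.dump(c,open(n+".pkl","wb"))
    for t in "stage seat pin_thick pin_thin plate hole_large hole_small bracket tray done_bracket".split():
        print(n,t,[(np.round(r["centre"]).tolist(),round(r["confidence"],2)) for r in place_of(n,t)][:4])
    print(-cal(c)[2].T@cal(c)[3])
print(get_obs())
E
```

```text
pics
top stage [([352.0, 178.0], 0.75)]
top seat [([355.0, 172.0], 0.98)]
top pin_thick [([335.0, 172.0], 0.72)]
top pin_thin [([375.0, 178.0], 0.97)]
top plate [([438.0, 297.0], 0.88), ([438.0, 213.0], 0.72)]
top hole_large [([446.0, 274.0], 0.73), ([419.0, 225.0], 0.69)]
top hole_small [([451.0, 203.0], 0.87), ([429.0, 315.0], 0.87)]
top bracket [([350.0, 175.0], 0.87), ([284.0, 257.0], 0.85), ([380.0, 238.0], 0.65), ([330.0, 225.0], 0.64)]
top tray [([254.0, 197.0], 0.62)]
top done_bracket [([242.0, 192.0], 0.65)]
[0.22215176 0.11010154 1.43977649]
scene stage [([288.0, 253.0], 0.84), ([388.0, 234.0], 0.53)]
scene seat [([287.0, 246.0], 0.9)]
scene pin_thick [([306.0, 237.0], 0.98)]
scene pin_thin [([260.0, 248.0], 0.57), ([217.0, 324.0], 0.51)]
scene plate [([181.0, 270.0], 0.87), ([158.0, 212.0], 0.57), ([366.0, 198.0], 0.17)]
scene hole_large [([194.0, 248.0], 0.87), ([155.0, 224.0], 0.61)]
scene hole_small [([162.0, 204.0], 0.96), ([166.0, 285.0], 0.71)]
scene bracket [([292.0, 240.0], 0.91), ([282.0, 210.0], 0.72), ([365.0, 200.0], 0.71), ([302.0, 183.0], 0.58)]
scene tray [([356.0, 200.0], 0.82)]
scene done_bracket [([369.0, 199.0], 0.66)]
[ 1.26596148 -0.36823691  0.84422426]
{'t': 1.1, 'q': array([-1.22807519,  0.47698403,  0.02240519,  1.555399  , -0.0115243 ,
        1.10927506, -0.08309845]), 'joint_vel': array([ 0.00190475, -0.00080558,  0.00067276,  0.00114238, -0.00125379,
        0.00131464,  0.00120962]), 'joint_torque': array([ 4.78246238e-04, -5.96327376e+01,  1.60670333e+00, -2.81534958e+01,
        1.24604692e-02,  1.80028808e-03,  4.31098954e-06]), 'eef_pos': array([0.2941016 , 0.6075885 , 0.23131914]), 'tool_rot': array([-1.19855128e-05,  2.23523609e-01,  9.74698515e-01,  3.36654799e-05]), 'contact_force': array([ 0.60091616,  0.24416766, -0.31997433]), 'torque': array([-0.00052206,  0.01191814, -0.02170134]), 'grasp_force': 0.0, 'gripper_width': 0.9970287155214783}
```

```bash
python3 - <<'E'
import cv2
a=cv2.imread("pics/top0.png")[120:345,210:490];cv2.imwrite("pics/t1.png",cv2.resize(a,None,fx=2.65,fy=2.65,interpolation=cv2.INTER_CUBIC))
a=cv2.imread("pics/scene0.png")[120:360,100:420];cv2.imwrite("pics/s1.png",cv2.resize(a,None,fx=2.5,fy=2.5,interpolation=cv2.INTER_CUBIC))
E
```

```text
(no output)
```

View pics/t1.png

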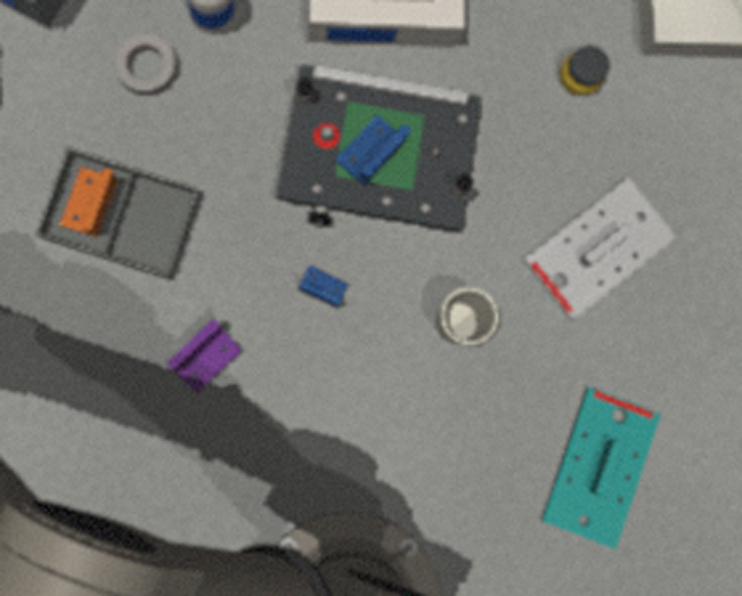

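View pics/s1.png

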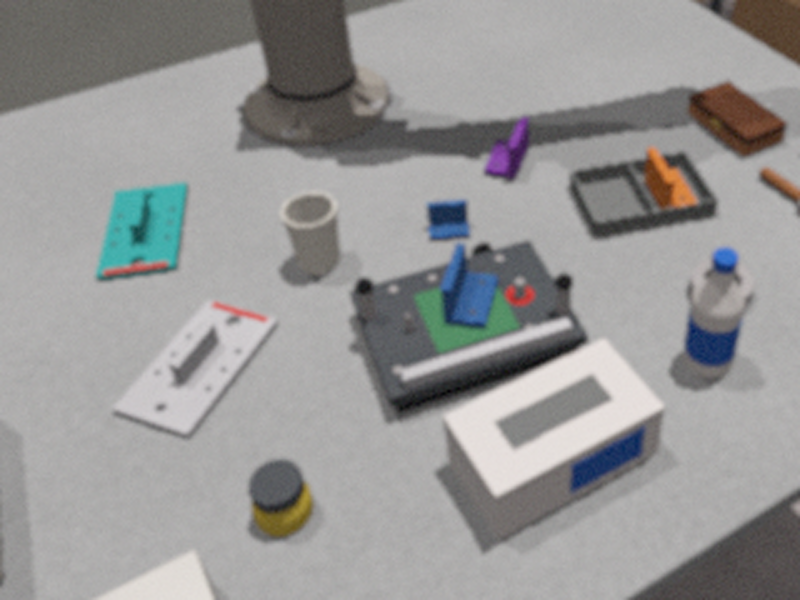

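View pics/top0.png

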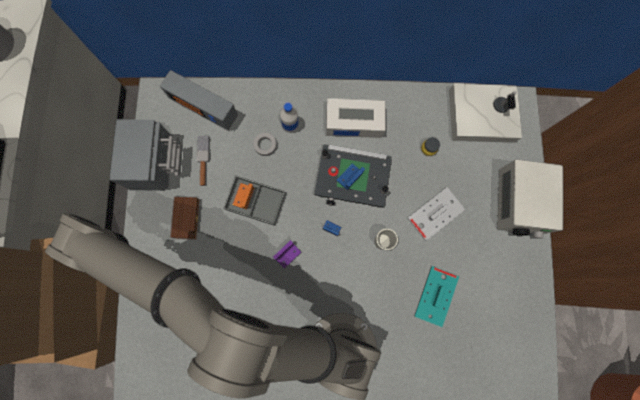

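Candidates, top view: "bracket" at (351,176) blue on the stage and large; (332,228) blue but small, on the table; (287,253) purple; orange (242,196) is the done one. I take (351,176): blue, larger, on the stage. "Plate": (437,213) aluminium is meant; (438,297) is turquoise and not. The enlarged crops above confirm both. The tray's empty half is around (268,206).

```bash
cat >> h.py <<'E'
from scipy.optimize import minimize
from scipy.spatial import ConvexHull
def box(x0,x1,y0,y1,z0,z1): return np.array([[x,y,z] for x in(x0,x1) for y in(y0,y1) for z in(z0,z1)],float)
def cyl(x,y,r,z0,z1,n=16):
    a=np.arange(n)*2*np.pi/n;return np.array([[x+r*np.cos(b),y+r*np.sin(b),z] for b in a for z in(z0,z1)])
knob=np.array([[x,60+15*np.cos(b),20+15*np.sin(b)] for b in np.arange(12)*np.pi/6 for x in(-112,-90)])
M=dict(stage=[box(-90,90,-120,120,0,40),box(71,85,-100,100,40,58),cyl(45,108,11,40,93),cyl(-40,-108,11,40,93),knob],
 plate=[box(-50,50,-90,90,0,10),box(-7,7,-35,35,10,44)],
 bracket=[box(-40,40,-25,25,0,12),box(-40,40,-25,-13,0,60)],
 tray=[box(-60,60,-90,90,0,30)])
def tf(p,P):
    c,s=np.cos(p[2]),np.sin(p[2]);P=np.array(P,float).reshape(-1,3)/1000
    return P@np.array([[c,s,0],[-s,c,0],[0,0,1]])+[p[0],p[1],p[3]]
def render(c,parts,p):
    m=np.zeros((1600,2560),np.uint8)
    for P in parts:
        q=proj(c,tf(p,P));q=q[ConvexHull(q).vertices]
        cv2.fillConvexPoly(m,np.round((q*4+1.5)*16).astype(np.int32),255,shift=4)
    return cv2.resize(m,(640,400),interpolation=cv2.INTER_AREA)/255.
def fit(views,name,p0,z,yaws):
    best=None
    def cost(p): return sum(np.abs(render(c,M[name],[*p,z])-m).sum()/m.sum() for c,m in views)
    for y in yaws:
        r=minimize(cost,[*p0,y],method="Nelder-Mead",options=dict(initial_simplex=np.array([[*p0,y]]*4)+np.vstack([np.zeros(3),np.diag([.02,.02,.2])]),maxiter=90,xatol=1e-4,fatol=1e-4))
        if best is None or r.fun<best.fun: best=r
    return best.x,best.fun
E
cat > m1.py <<'E'
from h import *
import pickle
T=pickle.load(open("top.pkl","rb"));S=pickle.load(open("scene.pkl","rb"))
g=dict(stage=((353,176),(288,253)),plate=((437,213),(181,270)),bracket=((351,176),(288,238)),tray=((255,200),(357,198)))
masks={}
for n,(a,b) in g.items():
    v=[]
    for cam,c,px in(("top",T,a),("scene",S,b)):
        L=sorted(outline_of(cam,n),key=lambda r:np.hypot(*(np.array(r["centre"])-px)))
        if L and np.hypot(*(np.array(L[0]["centre"])-px))<25:
            m=L[0]["pixels"].astype(np.uint8)
            if n in("stage","tray"): # fill holes
                k=cv2.findContours(m,cv2.RETR_EXTERNAL,cv2.CHAIN_APPROX_NONE)[0];cv2.drawContours(m,k,-1,1,-1)
            v.append((c,m.astype(float)));masks[n,cam]=m;print(n,cam,m.sum(),L[0]["confidence"])
    z=.04 if n=="bracket" else 0
    p0=atz(T,a,z+.02)[0][:2]
    for vv in [v]+([[x] for x in v] if len(v)>1 else []):
        r=fit(vv,n,p0,z,np.arange(8)*np.pi/4);print(n,np.round(r[0],4),np.degrees(r[0][2]).round(1),round(r[1],3),flush=True)
pickle.dump(masks,open("masks.pkl","wb"))
P=lambda L,x,z:None
for nm in("pin_thick","pin_thin","seat","hole_large","hole_small"):
    for cam,c in(("top",T),("scene",S)):
        z=0 if "hole" in nm else .04
        for r in place_of(cam,nm): print(nm,cam,np.round(atz(c,r["centre"],z)[0][:2],4),round(r["confidence"],2))
E
python3 m1.py
```

```text
stage top 3858 0.78
stage scene 3658 0.91
stage [ 0.5782 -0.0367 -0.1596] -9.1 0.27
stage [ 0.5794 -0.0362 -0.1618] -9.3 0.035
stage [ 0.5714 -0.0366 -0.1718] -9.8 0.218
plate top 1508 0.85
plate scene 1749 0.71
plate [ 0.4528 -0.3309  3.8073] 218.1 0.113
plate [ 0.4512 -0.3307  0.653 ] 37.4 0.033
plate [ 0.4554 -0.3308  0.6674] 38.2 0.056
bracket top 319 0.86
bracket scene 509 0.97
bracket [ 0.5695 -0.0251  5.5669] 319.0 0.275
bracket [ 0.5678 -0.0239  5.5444] 317.7 0.193
bracket [ 0.5704 -0.0258  5.5783] 319.6 0.064
tray top 1926 0.75
tray scene 1191 0.57
tray [0.488  0.2965 2.8362] 162.5 0.33
tray [ 0.4872  0.2977 -0.3065] -17.6 0.038
tray [ 0.4901  0.2952 -0.311 ] -17.8 0.273
pin_thick top [0.5819 0.0244] 0.72
pin_thick scene [0.5854 0.0309] 0.98
pin_thin top [ 0.5628 -0.1126] 0.97
pin_thin scene [ 0.551  -0.1088] 0.57
pin_thin scene [ 0.7204 -0.3076] 0.51
seat top [ 0.5834 -0.0448] 0.98
seat scene [ 0.5866 -0.0389] 0.9
hole_large top [ 0.243  -0.3598] 0.73
hole_large top [ 0.4111 -0.269 ] 0.69
hole_large scene [ 0.4041 -0.271 ] 0.87
hole_large scene [ 0.2247 -0.3454] 0.61
hole_small top [ 0.4891 -0.3886] 0.87
hole_small top [ 0.1063 -0.2953] 0.87
hole_small scene [ 0.1329 -0.2982] 0.96
hole_small scene [ 0.502  -0.3814] 0.71
```

```bash
python3 - <<'E'
from h import *
import pickle
fits=dict(stage=(.5794,-.0364,-.1618,0),plate=(.4525,-.3308,.658,0),bracket=(.5695,-.0251,-.716,.04),tray=(.488,.297,-.308,0))
out=[]
for n,(u0,v0,w,h) in(("top",(215,130,265,120)),("scene",(110,160,280,140))):
    c=pickle.load(open(n+".pkl","rb"));k=2.8
    im=cv2.resize(c["img"][v0:v0+h,u0:u0+w],None,fx=k,fy=k,interpolation=cv2.INTER_CUBIC)
    tr=lambda q:np.round((q-[u0,v0]+.5)*k*16).astype(np.int32)
    for m,p in fits.items():
        for P in M[m]:
            q=proj(c,tf(p,P));cv2.polylines(im,[tr(q[ConvexHull(q).vertices])],True,(0,255,255),1,cv2.LINE_AA,4)
    pts=np.vstack([tf(fits["stage"],[[0,70,40],[0,-70,40],[0,70,64],[0,-70,64]]),tf(fits["plate"],[[0,70,10],[0,-70,10]])])
    for q in tr(proj(c,pts)): cv2.circle(im,(int(q[0]),int(q[1])),32,(255,0,255),-1,cv2.LINE_AA,4)
    out.append(cv2.copyMakeBorder(im,0,0,0,790-im.shape[1],cv2.BORDER_CONSTANT))
o=np.vstack(out);print(o.shape);cv2.imwrite("pics/ov.png",cv2.resize(o,None,fx=min(1,600/o.shape[0]),fy=min(1,600/o.shape[0]),interpolation=cv2.INTER_AREA))
E
```

```text
(728, 790, 3)
```

View pics/ov.png

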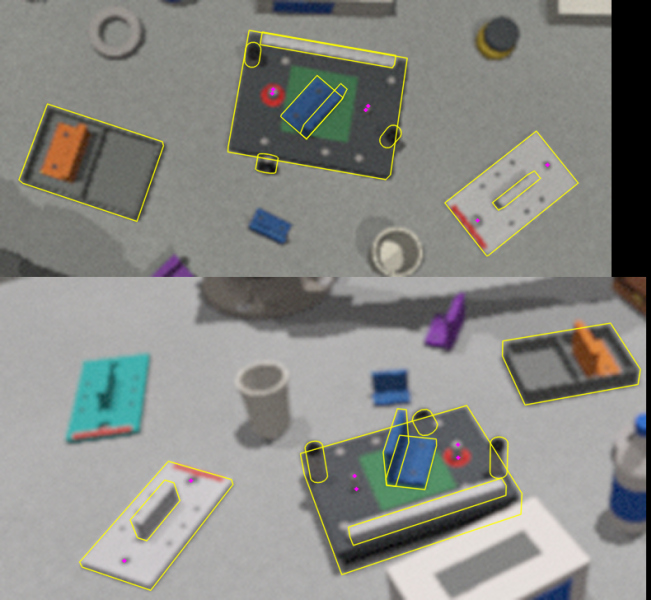

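Emit:
carry_out:
  rows: "40 -62 0 -4;40 -62 0 -4;40 -62 0 -4;40 -62 0 -4;40 -62 0 0;40 -62 0 0;22 -62 0 0;0 -62 0 0;0 -62 0 0"
  claw: 60
  force: 50

```text
t: 3.12
eef_pos: [0.5184, 0.1075, 0.2315]
tool_rot: [0.0, 0.357, 0.934, 0.0]
contact_force: [1.4, -0.3, 0.0]
gripper_width: 0.701
grasp_force: 0.0
```

The overlays fit in both views: stage at top (353,176), plate (437,213), empty tray half (268,206).

Emit:
carry_out:
  rows: "10 -37 0 1;10 -37 0 0;10 -37 0 0;8 -36 0 0;0 0 0 0;0 0 -30 0;0 0 -30 0"

```text
t: 4.0
eef_pos: [0.5566, -0.0362, 0.1709]
tool_rot: [0.0, 0.348, 0.937, 0.001]
contact_force: [-0.4, -0.3, -0.4]
gripper_width: 0.707
grasp_force: 0.0
```

Emit:
carry_out:
  rows: "0 -3 -30 0;0 0 -30 0;0 0 -25 0;0 0 -15 0;0 0 0 0"

```text
t: 4.62
eef_pos: [0.5557, -0.0398, 0.0706]
tool_rot: [-0.001, 0.348, 0.937, -0.0]
contact_force: [0.2, -0.4, 0.3]
gripper_width: 0.705
grasp_force: 0.0
```

Emit:
carry_out:
  rows: "0 0 0 0;0 0 0 0;0 0 0 0;0 0 0 0;0 0 0 0;0 0 0 0;0 0 0 0"
  claw: 0
  force: 50

```text
t: 5.5
eef_pos: [0.5571, -0.0403, 0.0722]
tool_rot: [0.001, 0.349, 0.937, 0.0]
contact_force: [-0.6, 0.6, 6.1]
gripper_width: 0.128
grasp_force: 49.6
```

Emit:
carry_out:
  rows: "0 0 10 0;0 0 25 0;0 0 30 0;0 0 30 0;-10 30 0 3;-12 40 0 4;-12 45 0 4;-13 45 0 4;-13 45 0 4;-13 40 0 4"

```text
t: 6.75
eef_pos: [0.4823, 0.2059, 0.1665]
tool_rot: [-0.0, 0.154, 0.988, -0.0]
contact_force: [-0.1, 0.4, -1.5]
gripper_width: 0.133
grasp_force: 48.8
```

Emit:
carry_out:
  rows: "-14 35 0 0;0 0 0 0;0 0 0 0"

```text
t: 7.12
eef_pos: [0.4692, 0.2387, 0.1663]
tool_rot: [-0.0, 0.155, 0.988, -0.0]
contact_force: [-0.1, -0.9, -2.9]
gripper_width: 0.132
grasp_force: 48.9
```

```bash
cat > m2.py <<'E'
from h import *
o=get_obs();print(o["t"],o["eef_pos"],o["tool_rot"],o["gripper_width"])
q=o["tool_rot"];ya=2*np.arctan2(q[2],q[1])-np.pi;z=o["eef_pos"][2]-.0305
v=[]
for n in("top","scene"):
    c=read_camera(n);b=c["img"].astype(int);m=(b[...,0]-b[...,2]>35)&(b[...,0]-b[...,1]>15)
    e=proj(c,[o["eef_pos"]])[0];y,x=np.mgrid[:400,:640];m&=np.hypot(x-e[0],y-e[1])<40
    u0,v0=(e-60).astype(int);cv2.imwrite(f"pics/b_{n}.png",np.hstack([cv2.resize(i[v0:v0+120,u0:u0+120],None,fx=3.3,fy=3.3) for i in(c["img"],(m[...,None]*255).repeat(3,2).astype(np.uint8))]))
    v.append((c,m.astype(float)));print(n,m.sum(),e)
for vv in(v,v[1:]):
    r=fit(vv,"bracket",o["eef_pos"][:2],z,[ya]);print(np.round(r[0],4),np.degrees(r[0][2]),r[1],"expected yaw",np.degrees(ya))
E
python3 m2.py
```

```text
7.125 [0.46920296 0.23869925 0.16629783] [-7.21685344e-05  1.55142489e-01  9.87891980e-01 -4.89103735e-04] 0.13205442137868298
top 0 [266.92461301 196.92375599]
scene 197 [341.53713639 163.54643762]
[ 0.4692  0.2387 -0.3115] -17.85012262024252 inf expected yaw -17.85012262024252
[ 0.4776  0.2624 -0.6512] -37.312369922524006 0.6218572708271125 expected yaw -17.85012262024252h.py:35: RuntimeWarning: divide by zero encountered in scalar divide
  def cost(p): return sum(np.abs(render(c,M[name],[*p,z])-m).sum()/m.sum() for c,m in views)
  np.max(np.abs(fsim[0] - fsim[1:])) <= fatol):
```

View pics/b_scene.png

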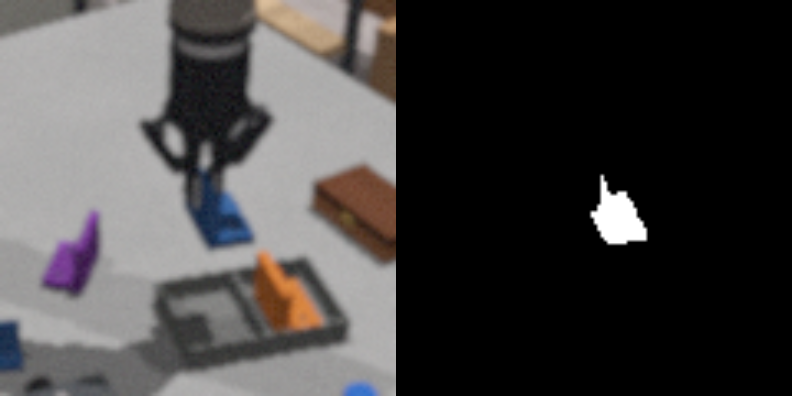

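```bash
python3 - <<'E'
from h import *;import pickle
S=pickle.load(open("scene.pkl","rb"))
y=-.3115;w=np.array([.4692,.2387]);c=w+.019*np.array([-np.sin(y),np.cos(y)])
print(c,proj(S,tf((*c,y,.1358),[[40,-25,0],[40,25,0],[40,25,12],[-40,25,12]])))
E
```

```text
[0.47502325 0.25678562] [[343.13337435 178.40294651]
 [357.75325569 176.05938861]
 [358.02076955 173.05973526]
 [350.04970123 159.77094724]]
```

Emit:
carry_out:
  rows: "0 2 -30 0;0 0 -35 0;0 0 -30 0;0 0 -20 0;0 0 -10 0;0 0 -3 0;0 0 0 0"

```text
t: 8.1
eef_pos: [0.4698, 0.2415, 0.0388]
tool_rot: [0.0, 0.155, 0.988, 0.0]
contact_force: [0.2, 0.0, -2.3]
gripper_width: 0.13
grasp_force: 48.9
```

Emit:
carry_out:
  rows: "0 0 -2 0;0 0 -2 0;0 0 0 0"

```text
t: 8.48
eef_pos: [0.4699, 0.242, 0.0362]
tool_rot: [0.0, 0.155, 0.988, 0.001]
contact_force: [-4.2, -1.1, 14.8]
gripper_width: 0.131
grasp_force: 51.3
```

Contact (about 15 N, bottomed). Open a little, then rise.

Emit:
carry_out:
  rows: "0 0 1 0;0 0 0 0;0 0 0 0;0 0 0 0"
  claw: 32

```text
t: 8.98
eef_pos: [0.4692, 0.2416, 0.0352]
tool_rot: [-0.0, 0.155, 0.988, -0.0]
contact_force: [0.4, 0.2, -0.1]
gripper_width: 0.375
grasp_force: 0.0
```

Emit:
carry_out:
  rows: "0 0 10 0;0 0 25 0;0 0 40 0;0 0 40 0;0 -55 20 -4;0 -60 20 -4;0 -60 0 -4;0 -60 0 -4;0 -60 0 -4;0 0 0 0"

```text
t: 10.22
eef_pos: [0.4687, -0.0577, 0.1909]
tool_rot: [0.001, 0.329, 0.944, -0.0]
contact_force: [0.2, 1.4, -0.7]
gripper_width: 0.373
grasp_force: 0.0
```

```bash
python3 - <<'E'
from h import *
o=get_obs();print(o["t"],o["eef_pos"],o["tool_rot"],o["gripper_width"])
v=[];ims=[]
for n in("top","scene"):
    c=read_camera(n);b=c["img"].astype(int);m=(b[...,0]-b[...,2]>35)&(b[...,0]-b[...,1]>15)
    e=proj(c,[[.474,.256,.02]])[0];y,x=np.mgrid[:400,:640];m&=np.hypot(x-e[0],y-e[1])<24
    u0,v0=(e-60).astype(int).clip(0);ims.append(cv2.resize(c["img"][v0:v0+120,u0:u0+120],None,fx=3.3,fy=3.3))
    v.append((c,m.astype(float)));print(n,m.sum())
cv2.imwrite("pics/placed.png",np.hstack(ims))
for vv in(v,v[:1],v[1:]):
    r=fit(vv,"bracket",[.474,.257],.004,[-.31]);print(np.round(r[0],4),np.degrees(r[0][2]),r[1])
E
```

```text
10.225 [ 0.46868637 -0.05771784  0.19088581] [ 5.87150712e-04  3.28591836e-01  9.44471776e-01 -3.52997823e-04] 0.37331980471435
top 315
scene 278
[ 0.4755  0.2641 -0.2989] -17.12411601299591 0.4099972011186569
[ 0.4746  0.2618 -0.2966] -16.99196651652021 0.19803299097416746
[ 0.4711  0.2652 -0.3798] -21.759608478213647 0.1711665961348568
```

View pics/placed.png

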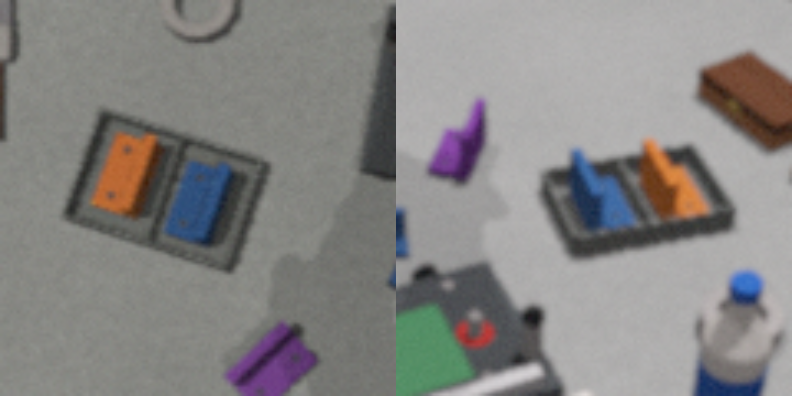

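The bracket stands in the empty half, image crop (200,200) left and (600,200) right. Now the plate.

Emit:
carry_out:
  rows: "-3 -45 0 -3;-3 -46 0 -3;-3 -46 0 -4;-3 -46 0 -4;-2 -46 0 0;-2 -44 -20 0;0 0 -40 0;0 0 -30 0;0 0 0 0"
  claw: 50

```text
t: 11.45
eef_pos: [0.4529, -0.3231, 0.0981]
tool_rot: [-0.002, 0.436, 0.9, 0.0]
contact_force: [0.2, 0.1, 0.4]
gripper_width: 0.584
grasp_force: 0.0
```

Emit:
carry_out:
  rows: "0 -7 -15 -0.6;0 -1 -25 0;0 0 -20 0;0 0 -14 0;0 0 -4 0;0 0 0 0"

```text
t: 12.2
eef_pos: [0.4536, -0.334, 0.0224]
tool_rot: [0.0, 0.442, 0.897, 0.0]
contact_force: [-0.7, 0.2, 0.2]
gripper_width: 0.583
grasp_force: 0.0
```

Emit:
carry_out:
  rows: "0 0 0 0;0 0 0 0;0 0 0 0;0 0 0 0;0 0 0 0;0 0 0 0"
  claw: 0
  force: 70

```text
t: 12.95
eef_pos: [0.4541, -0.3338, 0.023]
tool_rot: [0.001, 0.442, 0.897, 0.0]
contact_force: [0.6, 1.7, 5.4]
gripper_width: 0.148
grasp_force: 69.3
```

Emit:
carry_out:
  rows: "0 0 5 0;0 0 15 0;0 0 30 0;0 0 40 0;0 0 40 0;0 0 0 0"

```text
t: 13.7
eef_pos: [0.4548, -0.3352, 0.1556]
tool_rot: [0.003, 0.442, 0.897, 0.0]
contact_force: [1.3, 0.8, -4.1]
gripper_width: 0.149
grasp_force: 68.7
```

Emit:
carry_out:
  rows: "6 10 0 -3;10 25 0 -5;14 32 0 -5;14 35 0 -5;14 35 0 -5;14 35 0 -5;14 35 0 -5;14 35 0 -5;14 30 0 -5;10 23 0 -3.8"

```text
t: 14.95
eef_pos: [0.5767, -0.0367, 0.1508]
tool_rot: [-0.001, 0.762, 0.648, -0.001]
contact_force: [-0.1, -0.7, -4.7]
gripper_width: 0.15
grasp_force: 68.6
```

Emit:
carry_out:
  rows: "0 0 -10 0;0 0 0 0;0 0 0 0;0 0 0 0"

```text
t: 15.45
eef_pos: [0.5771, -0.0397, 0.1423]
tool_rot: [0.0, 0.762, 0.647, 0.0]
contact_force: [0.2, -1.2, -4.6]
gripper_width: 0.143
grasp_force: 68.5
```

```bash
cat > m3.py <<'E'
from h import *
import sys
o=get_obs();q=o["tool_rot"];ya=2*np.arctan2(q[2],q[1])-np.pi/2;z=o["eef_pos"][2]-.0225
print(o["t"],np.round(o["eef_pos"],4),"yaw",np.degrees(ya).round(2),o["contact_force"].round(1),o["gripper_width"])
seat=np.array([.5794,-.0364]);sy=-.1618
for n in("top","scene"):
    c=read_camera(n)
    L=[r for r in outline_of(n,"plate")];e=proj(c,[[*o["eef_pos"][:2],z]])[0]
    L=sorted(L,key=lambda r:np.hypot(*(r["centre"]-e)))
    if L: 
        m=L[0]["pixels"].astype(float)
        r=fit([(c,m)],"plate",o["eef_pos"][:2],z,[ya]);print(n,"plate",np.round(r[0],4),np.degrees(r[0][2]).round(2),round(r[1],3),m.sum(),np.array(L[0]["centre"])-e)
    for nm in("hole_large","hole_small"):
        for r in place_of(n,nm)[:3]: print(n,nm,np.round(atz(c,r["centre"],z)[0][:2],4),round(r["confidence"],2))
    for nm in("pin_thick","pin_thin"):
        for r in place_of(n,nm)[:2]: print(n,nm,np.round(atz(c,r["centre"],.04)[0][:2],4),round(r["confidence"],2))
    cv2.imwrite(f"pics/{sys.argv[1]}_{n}.png",c["img"])
E
python3 m3.py h1
```

```text
15.45 [ 0.5771 -0.0397  0.1423] yaw -9.31 [ 0.2 -1.2 -4.6] 0.1433556628270804
top plate [ 0.5769 -0.034  -0.1554] -8.91 2.928 458.0 [-20.54728875  -5.30855391]
top hole_large [0.5989 0.0313] 0.76
top hole_large [ 0.2283 -0.3125] 0.74
top hole_small [ 0.5635 -0.0931] 0.86
top hole_small [ 0.1141 -0.2615] 0.72
top pin_thick [0.5825 0.0282] 0.8
top pin_thin [ 0.5672 -0.1034] 0.96
top pin_thin [ 0.5866 -0.1092] 0.2
scene plate [ 0.5809 -0.0364 -0.1668] -9.56 0.131 1575.0 [0.86173589 0.76613215]
scene hole_large [0.5922 0.0301] 0.74
scene hole_large [ 0.39   -0.3541] 0.6
scene hole_small [ 0.2847 -0.3143] 0.93
scene hole_small [ 0.5661 -0.1018] 0.8
scene pin_thick [0.5791 0.0355] 0.94
scene pin_thin [ 0.5569 -0.0989] 0.75
```

```bash
python3 - <<'E'
from h import *
import pickle
seat=np.array([.5794,-.0364])
for n in("top","scene"):
    c=pickle.load(open(n+".pkl","rb"));b=c["img"].astype(float);e=proj(c,[[.590,.033,.04]])[0]
    y,x=np.mgrid[:400,:640];w=np.clip(b[...,2]-(b[...,0]+b[...,1])/2-40,0,None)*(np.hypot(x-e[0],y-e[1])<14)
    m=(w>25).astype(np.uint8)
    pts=np.argwhere(m)[:,::-1].astype(np.float32);el=cv2.fitEllipse(cv2.convexHull(pts))
    print(n,m.sum(),"ellipse",el,atz(c,el[0],.04)[0],"expected",e)
    # refine stage fit with a band-limited cost: edge of the stage by contours of masks
masks=pickle.load(open("masks.pkl","rb"));S=pickle.load(open("scene.pkl","rb"))
# scene stage: cost ignoring pixels occluded (wipes) -> exclude where wipes outline & bracket render
m=masks["stage","scene"].astype(float);ok=np.ones_like(m)
L=outline_of("scene","wipes")
for r in L[:1]: ok-=cv2.dilate(r["pixels"].astype(np.uint8),np.ones((5,5)))
ok=np.clip(ok,0,1)
br=render(S,M["bracket"],(.5695,-.0251,-.716,.04))>0;ok[cv2.dilate(br.astype(np.uint8),np.ones((5,5)))>0]=0
def cost(p): return (ok*np.abs(render(S,M["stage"],[*p,0])-m)).sum()/m.sum()
r=minimize(cost,[.579,-.0364,-.162],method="Nelder-Mead",options=dict(initial_simplex=np.array([[.579,-.0364,-.162]]*4)+np.vstack([np.zeros(3),np.diag([.008,.008,.05])])))
print("scene stage",r.x,r.fun,cost([.5794,-.0364,-.1618]),len(L))
d=ok*(render(S,M["stage"],[*r.x,0])-m);print("where +",np.argwhere(d>.7).mean(0),(d>.7).sum(),"where -",(d<-.7).sum())
E
```

```text
top 54 ellipse ((332.6575927734375, 170.85040283203125), (9.315499305725098, 9.595134735107422), 116.2220687866211) [0.58718088 0.0314065  0.04      ] expected [332.19204915 170.03949812]
scene 57 ellipse ((307.5574951171875, 237.46109008789062), (7.863682270050049, 11.664154052734375), 90.5213623046875) [0.58951318 0.03216965 0.04      ] expected [307.87314483 237.45243112]
scene stage [ 0.57774825 -0.0385089  -0.18540369] 0.06319214399811318 0.06773657522057483 2
where + [259.31382979 277.88829787] 188 where - 0
```

Emit:
carry_out:
  rows: "0 0 -20 0;0 0 -20 0;0 0 -10 0;0 0 0 0;0 0 0 0"

```text
t: 16.73
eef_pos: [0.5776, -0.039, 0.0923]
tool_rot: [0.0, 0.762, 0.648, 0.0]
contact_force: [-0.6, 0.5, -4.2]
gripper_width: 0.146
grasp_force: 68.5
```

```bash
cat > m4.py <<'E'
from h import *
import sys
o=get_obs();q=o["tool_rot"];ya=2*np.arctan2(q[2],q[1])-np.pi/2;z=o["eef_pos"][2]-.0225
print(o["t"],np.round(o["eef_pos"],4),"yaw",np.degrees(ya).round(2),o["contact_force"].round(1))
c=read_camera("scene")
p=[*(o["eef_pos"][:2]+.003*np.array([-np.sin(ya),np.cos(ya)])),ya,z]
L=sorted(outline_of("scene","plate"),key=lambda r:np.hypot(*(r["centre"]-proj(c,[[*p[:2],z]])[0])))
m=L[0]["pixels"].astype(float)
box_=[M["plate"][0]]
# ignore rib/gripper area
ok=1-cv2.dilate((render(c,[box(-20,20,-50,50,11,150)],p)>0).astype(np.uint8),np.ones((3,3)))
def cost(x): return (ok*np.abs(render(c,box_,[*x,z])-m)).sum()/m.sum()
r=minimize(cost,p[:3],method="Nelder-Mead",options=dict(initial_simplex=np.array([p[:3]]*4)+np.vstack([np.zeros(3),np.diag([.006,.006,.04])])))
print("tool-based",np.round(p,4),"scene fit",np.round(r.x,4),np.degrees(r.x[2]).round(2),r.fun,cost(p[:3]))
u0,v0=225,200;k=6
im=cv2.resize(c["img"][v0:v0+95,u0:u0+130],None,fx=k,fy=k,interpolation=cv2.INTER_CUBIC)
def dr(P,pp,col):
    qq=proj(c,tf(pp,P));cv2.polylines(im,[np.round((qq-[u0,v0]+.5)*k*16).astype(np.int32)],True,col,1,cv2.LINE_AA,4)
top=[[-50,-90,10],[50,-90,10],[50,90,10],[-50,90,10]]
ci=lambda y,R,h:[[R*np.cos(a),y+R*np.sin(a),h] for a in np.arange(24)*np.pi/12]
for pp,col in((p,(0,255,255)),([*r.x,z],(255,0,255))):
    dr(top,pp,col);dr(ci(70,9,10),pp,col);dr(ci(-70,6,10),pp,col)
st=[.5782,-.0369,-.1618,0]
dr(ci(70,8,40),st,(0,255,0));dr(ci(70,5,64),st,(0,255,0));dr(ci(-70,2,64),st,(0,255,0));dr(ci(-70,5,40),st,(0,255,0))
cv2.imwrite(f"pics/{sys.argv[1]}.png",im)
E
python3 m4.py l1
```

```text
16.725 [ 0.5776 -0.039   0.0923] yaw -9.25 [-0.6  0.5 -4.2]
tool-based [ 0.5781 -0.036  -0.1614  0.0698] scene fit [ 0.5804 -0.0368 -0.1637] -9.38 0.035433630114400226 0.04999112193389645
```

View pics/l1.png

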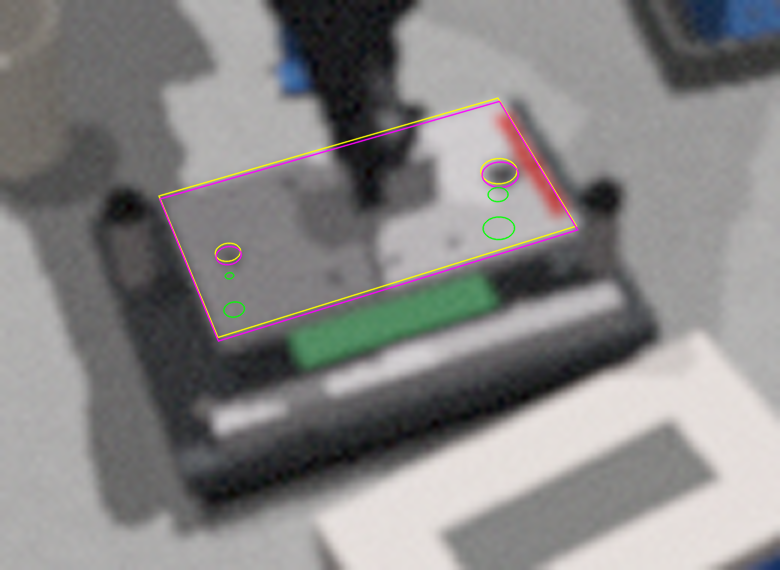

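Overlay: plate holes appear at crop (499,173) and (228,252), matching the model; the scene-relative error is about 2 mm in x. I correct and feel the way down.

Emit:
carry_out:
  rows: "-1.5 0 0 0;0 0 -4 0;0 0 -3 0;0 0 -2 0;0 0 -2 0;0 0 0 0"

```text
t: 17.58
eef_pos: [0.5761, -0.0396, 0.0812]
tool_rot: [0.001, 0.762, 0.648, 0.0]
contact_force: [1.5, -3.7, -3.6]
gripper_width: 0.146
grasp_force: 68.8
```

Emit:
carry_out:
  rows: "0 -0.7 0 0;0 0 -2 0;0 0 -1 0;0 0 0 0"

```text
t: 18.08
eef_pos: [0.5759, -0.04, 0.078]
tool_rot: [0.0, 0.762, 0.648, -0.0]
contact_force: [1.0, -4.8, -2.9]
gripper_width: 0.146
grasp_force: 68.8
```

Emit:
carry_out:
  rows: "0 -1 0 0;0 0 -2 0;0 0 -2 0;0 0 0 0"

```text
t: 18.58
eef_pos: [0.5758, -0.0402, 0.0739]
tool_rot: [-0.0, 0.762, 0.648, 0.0]
contact_force: [1.6, -2.6, -4.0]
gripper_width: 0.146
grasp_force: 68.8
```

Emit:
carry_out:
  rows: "0 -0.5 -2 0;0 0 -3 0;0 0 -2 0;0 0 -1 0;0 0 0 0"

```text
t: 19.2
eef_pos: [0.5756, -0.0405, 0.0658]
tool_rot: [-0.0, 0.762, 0.648, -0.0]
contact_force: [-0.1, -0.5, -4.0]
gripper_width: 0.148
grasp_force: 68.7
```

Emit:
carry_out:
  rows: "0 0 -1.5 0;0 0 -1 0;0 0 -1 0;0 0 0 0"

```text
t: 19.7
eef_pos: [0.5756, -0.0407, 0.063]
tool_rot: [-0.0, 0.762, 0.648, 0.0]
contact_force: [-2.4, 1.6, 4.9]
gripper_width: 0.145
grasp_force: 69.9
```

Emit:
carry_out:
  rows: "0 0 -0.5 0;0 0 0 0;0 0 0 0"

```text
t: 20.08
eef_pos: [0.5755, -0.0407, 0.063]
tool_rot: [-0.001, 0.762, 0.648, 0.0]
contact_force: [-4.2, 0.7, 10.0]
gripper_width: 0.147
grasp_force: 70.7
```

Emit:
carry_out:
  rows: "0 0 0.5 0;0 0 0 0;0 0 0 0;0 0 0 0"
  claw: 45

```text
t: 20.58
eef_pos: [0.5759, -0.041, 0.0625]
tool_rot: [0.0, 0.762, 0.648, 0.0]
contact_force: [1.0, 0.6, 0.1]
gripper_width: 0.527
grasp_force: 0.0
```

Emit:
carry_out:
  rows: "0 0 10 0;0 0 25 0;0 0 40 0;0 0 40 0;-20 -30 20 0;-20 -40 20 0;-20 -40 0 0;-10 -40 0 0;0 -40 0 0;0 0 0 0"

```text
t: 21.82
eef_pos: [0.5048, -0.2348, 0.2186]
tool_rot: [0.001, 0.764, 0.646, -0.0]
contact_force: [-0.0, 0.3, 0.1]
gripper_width: 0.528
grasp_force: 0.0
```

```bash
python3 - <<'E'
from h import *
print(get_obs()["t"])
ims=[]
for n in("top","scene"):
    c=read_camera(n);u0,v0=(proj(c,[[.577,-.037,.05]])[0]-[60,55]).astype(int)
    im=cv2.resize(c["img"][v0:v0+110,u0:u0+120],None,fx=3.3,fy=3.3,interpolation=cv2.INTER_CUBIC);ims.append(im)
    L=sorted(outline_of(n,"plate"),key=lambda r:np.hypot(*(r["centre"]-np.array([u0+60,v0+55]))))
    if L:
        m=L[0]["pixels"].astype(float)
        for z in(.036,.04,.048): r=fit([(c,m)],"plate",[.577,-.037],z,[-.162]);print(n,z,np.round(r[0],4),r[1])
cv2.imwrite("pics/end.png",np.hstack(ims))
E
```

```text
21.825
top 0.036 [ 0.5759 -0.0377 -0.1698] 0.05002846104470201
top 0.04 [ 0.5749 -0.0374 -0.1694] 0.04680206857295111
top 0.048 [ 0.573  -0.0362 -0.1686] 0.04299192190773776
scene 0.036 [ 0.5748 -0.0374 -0.165 ] 0.06995500043628386
scene 0.04 [ 0.5786 -0.0391 -0.1712] 0.07294167508071252
scene 0.048 [ 0.5853 -0.0418 -0.1677] 0.0827019682634656
```

View pics/end.png

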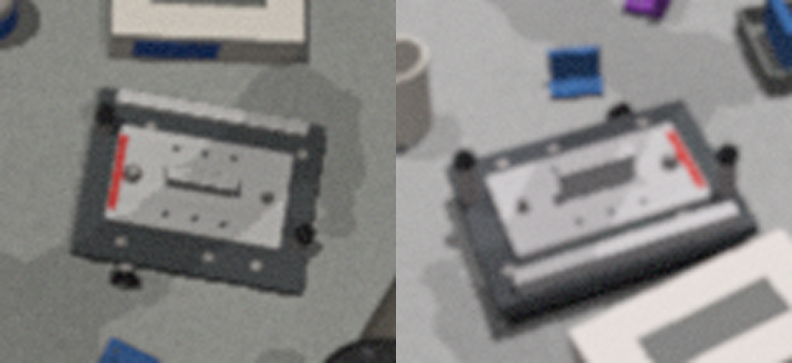

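The plate lies flush with both pins up through its holes, at crop (133,173) and (267,198). The red stripe is on the thick pin's side and the gripper is clear.

```bash
python3 -c "
from station import *
print(hand_in())"
```

```text
the job is handed in; nothing more can be done
None
```

The job is done and handed in at about 22 s: the blue bracket stands in the tray's empty half, the aluminium plate rests flush on the stage over both pins with the large hole on the thick pin, and nothing else was touched.

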